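Load a label roll and thread its spindle

TASK

Load the label roll into the blue-and-grey dispenser: push the roll along its channel until it drops into the bed between the two bored cheeks, then push the steel spindle by its orange tail along its trough, through the first cheek, the roll's core and the second cheek, until its tip meets the end stop. Leave the other things on the worktop where they are.

Things in the scene. Friction and masses are not known exactly. Their poses are not given: they have to be found in the camera images.
- dispenser: fixed label-roll dispenser, blue base plates, grey and aluminium parts. Origin at worktop level under the centre of the roll bed, z up, turned about z by up to 0.3 rad. +x: the way the roll is pushed along its channel to the bed at x = 0. y: along the spindle axis; the trough lies on the +y side, the spindle is pushed to -y. All dispenser points share these axes
- channel_front (a point): middle of the channel's front end, x = -111 mm, on its deck 14 mm above the worktop; the channel is open here and above. It is 46 mm wide, with a kerb on either side 6 mm thick and up to z = 26 mm, ending at x = -28 mm. The deck ends at x = -15 mm and begins again at +15 mm: the roll drops 4 mm into this gap and stays. A back stop behind it (face at x = +36 mm, top z = 42 mm) limits it
- first_bore (a point): centre of the mouth of the first cheek's bore, y = +35 mm, facing the trough. Both cheeks are upright plates 12 mm thick (y = +23 to +35 and -35 to -23 mm), x = -29 to +29 mm, top at z = 69 mm, with bores of 23 mm on the axis x = 0, z = 42.5 mm
- trough_end (a point): outer end of the trough on the bore axis, y = +151 mm. The trough is an open aluminium V along y from +37 to +151 mm in which the spindle lies coaxial with the bores; its rims are at z = 37 mm (about 5.5 mm below the axis), 12 mm either side at most; nothing stands above them
- bed_center (a point): point on the bore axis half-way between the cheeks, 42.5 mm above the worktop; same axes as the dispenser. The centre of the roll lies within 2 mm of it when the roll is in its bed
- end_stop (a point): point on the bore axis on the face of the end stop (47 mm from bed_center to -y, plate top at z = 56 mm); same axes as the dispenser. The spindle's tip touches it when home
- roll_center (a point): centre of the label roll, a white paper roll 64 mm in diameter and 40 mm wide with a through core of 28 mm, 110 g; it stands on its rim in the channel, its y axis along the roll's axis (x and z turn with it as it rolls). Starts 50 to 75 mm in front of the bed. It rolls or slides with 1 to 2 N
- spindle_tip (a point): centre of the spindle's tapered tip. The spindle is a steel rod 20 mm in diameter and 120 mm long, 150 g, with an orange sleeve of the same diameter on its last 30 mm (the tail); it lies in the trough with the tip 5 to 35 mm short of the first cheek. Its y axis points from tip to tail
- spindle_tail (a point): centre of the flat 20 mm end face of the spindle's tail, 120 mm from the tip; pushed to the dispenser's -y with 1 to 2 N it slides along the trough. When home, the tail stands 38 mm out of the first cheek, still in the trough
- slide_box_center (a point): centre of a loose green slide box, 72 x 135 x 39 mm, behind the dispenser: to be left alone
- sample_cup_center (a point): centre of a loose white sample cup with a red lid, 66 mm wide and 68 mm high, left of the dispenser: to be left alone
- sticky_pad_center (a point): centre of a loose pad of yellow notes, 66 x 66 x 13 mm, right of the dispenser: to be left alone
- marker_black_center (a point): centre of a loose marker pen, white with a black cap, 133 x 15 x 17 mm, front left: to be left alone
- roll: the label roll itself (origin at roll_center)
- spindle: the spindle itself (origin at its middle, 60 mm from tip and tail)

How it is judged (in metres and radians):
On the way, in this order (a step that is already met when the one before it is completed fails the run):
1. the roll has dropped into its bed, with the spindle not yet through the first cheek (x of roll_center in the frame of bed_center between -0.006 and 0.006 m and z of roll_center in the frame of bed_center between -0.006 and 0.006 m and y of roll_center in the frame of bed_center between -0.006 and 0.006 m and angle between the y axis of roll_center and the y axis of bed_center, either way round below 0.15 rad and y of spindle_tip in the frame of bed_center above 0.025 m), for 0.2 s.
2. the spindle's tip has come through the first cheek into the roll's core, in line with the bores (x of spindle_tip in the frame of bed_center between -0.005 and 0.005 m and z of spindle_tip in the frame of bed_center between -0.005 and 0.005 m and angle between the y axis of spindle_tip and the y axis of bed_center, either way round below 0.06 rad and y of spindle_tip in the frame of bed_center below 0.015 m), for 0.05 s.
At the end, for the whole second after the job is handed in: the roll lies in its bed (centre within 6 mm of bed_center in each direction, axis within 0.15 rad of the bores) and the spindle runs through both cheeks and the core (tip within 5 mm of the end stop and within 5 mm of the bore axis, axis within 0.06 rad), both at rest (x of roll_center in the frame of bed_center between -0.006 and 0.006 m and z of roll_center in the frame of bed_center between -0.006 and 0.006 m and y of roll_center in the frame of bed_center between -0.006 and 0.006 m and angle between the y axis of roll_center and the y axis of bed_center, either way round below 0.15 rad and x of spindle_tip in the frame of bed_center between -0.005 and 0.005 m and z of spindle_tip in the frame of bed_center between -0.005 and 0.005 m and angle between the y axis of spindle_tip and the y axis of bed_center, either way round below 0.06 rad and y of spindle_tip in the frame of end_stop below 0.005 m and linear speed of each of spindle, roll below 0.02 m/s); the robot touches nothing.
It fails at once if the slide box is moved more than 20 mm (distance of slide_box_center from where it was at the start of the episode above 0.02 m).
It fails at once if the sample cup is moved more than 20 mm (distance of sample_cup_center from where it was at the start of the episode above 0.02 m).
It fails at once if the pad of notes is moved more than 20 mm (distance of sticky_pad_center from where it was at the start of the episode above 0.02 m).
It fails at once if the marker is moved more than 20 mm (distance of marker_black_center from where it was at the start of the episode above 0.02 m).
It also fails if it takes over 45 s, if anything falls off the work surface, if the arm or the gripper's body presses on something with over 40 N, if the wrist force passes 120 N, or if a joint passes its speed limit or range.

ROBOT

A 7-joint arm with a two-finger parallel gripper is mounted at the origin on a cart in front of the work surface, level with it; the furniture and walls round the work are solid. World frame = base frame: x ahead of the robot, y to its left, z up, the work surface at z = 0. Lengths are in m, angles in degrees, forces in N, time in s.
With the tool pointing down it reaches from about 0.425 to 0.875 m from the base axis. Payload 4.7 kg.
Tool frame: the origin (TCP) lies midway between the tips of the shut fingers; the grasp point (between the pads) lies 19 mm behind it (env.grip_depth is the distance from the TCP to the grasp point, in m); z points along the fingers, y is the line along which they close (so a half turn about z gives the same grasp; the last joint's range is limited). The gripper opens to 87 mm and grips with 3 to 60 N. Pads are 19 mm wide; open, the fingers measure 117 mm over their backs; the gripper's body (75 mm by 190 mm) begins 51 mm behind the grasp point.
Start: joints at [-72.645, 18.392, -4.016, 83.108, 1.295, 78.541, -3.26], TCP at [0.185, 0.623, 0.223] pointing down, gripper open.
Joint ranges: [-163.93, 163.93], [-17.29, 119.83], [-79.2, 71.16], [3.27, 140.29], [-89.18, 269.18], [5.43, 117.66], [-154.24, 154.24]. Speed limits (degrees/s): [147.25, 147.25, 180, 180, 180, 180, 180].

INTERFACE

Orientations are given as [roll, pitch, yaw] about the fixed x, y, z axes, in that order (R = Rz(yaw) Ry(pitch) Rx(roll)).
In Python, from cell import get_obs, optics, env, nets gives the robot as it stands.
- The arm moves only by the shell command python3 -m creep 'ROWS' [FORCE]. ROWS is JSON, a list of rows, each an object of numbers: "wx", "wy", "wz": the turn, a rotation vector about the tool's x, y, z in degrees; "tx", "ty", "tz": the shift along the tool's x, y, z in mm; "gripper": the opening, from -1 (shut) to 1 (fully open). A call has 1 to 5 rows; each row is the pose to reach, as a shift and turn from the pose commanded when the call began, along the tool's axes at that moment; what a row does not reach only later rows make up. A row lasts 1/12 s, in which the tool goes at most 41.7 mm and 7.16 degrees, less where a joint would pass 70% of its speed; a pose out of reach is approached as far as the arm can. A call with a gripper value outside its range is refused whole. The fingers move at their own pace and stop on an object; FORCE is the grip in N (left out, the last holds). Time passes only in rows, so rows that repeat a pose let the fingers close. It gives the time, the measured TCP pose, the force, the opening and the grip force at its end, in the units of the state.
- get_obs(): the state, without advancing time (a new reading comes with each control period).
- optics.read_camera(name): name is "scene" or "top"; returns (picture, depth): 400x640x3 uint8, red, green, blue; 400x640 float32, m along the optical axis (not along the pixel's ray), 0 where there is no reading.
- optics.camera_info(name): a dict with "fovy" (degrees; the focal length in pixels is half the picture's height over the tangent of half this angle, whatever the lens; pixels are square), "cx", "cy" (the principal point, pixels), "R" (3x3) and "t" (3): a world point X has camera coordinates R X + t. Camera axes: x right, y down, z forward; pixel columns grow to the right and rows downward; lengths in m; the calibration is good to about 2 mm. A picture is of the moment at which its call begins. camera_info takes no time and is no camera call.
- env.sign_off(): hands the job in; it is judged then, once.
Trained networks look in the newest picture that a camera, given by its name, has taken for a name from the list of things; names that differ only in an ending like _2 or _b are one class to them, and where a whole thing is asked for, a point or a joint stands for the part that bears it (a point fixed in the world has none). Each returns a list of dicts, best first, with "confidence" (0 to 1); they miss things now and then, are a little off and sometimes report something else, mostly with a low value. They report only what shows in the picture. A call takes as long as a camera call.
- nets.look_for(query, camera): "point" ([x, y, z] in m, in world coordinates, good to about 4 mm: the middle of the surface that is visible of it).
- nets.place_of(query, camera): "point" ([x, y, z] in m, in world coordinates, good to about 4 mm: a listed point, or the origin of a listed thing).
The state is a dict: "time_s": time; "qpos": joint angles; "joint_velocities": joint speeds; "effort": joint torques, N m; "tool_pos": TCP position; "tool_rot": TCP orientation; "force": force on the tool from outside, world axes, zero at the start; "wrist_torque": the same for the moment, N m; "grip_width": finger opening in m; "grasp_force": force on a finger pad.
Only numpy, scipy, OpenCV 4.12 (cv2) and the standard library are available. Lean on these libraries where they do the work, as an engineer would, in place of code of your own. Each camera call takes 0.05 s, during which the arm holds its last target. There are 200 camera calls.

## Working session

There is one attempt and no reset: what is moved stays moved. The work goes in short steps, Python scripts to look and compute and a shell command to move; the robot and the scene stay as the last step left them, time stands still between calls to the robot, and variables do not carry over. Pictures are saved under pics/ and viewed, at most 10 in all, crops included, and the job is handed in when it is done.

```bash
mkdir -p pics; ls; python3 - <<'E'
from cell import get_obs, optics, env, nets
import cv2, numpy as np
for c in ("scene","top"):
    p,d=optics.read_camera(c); cv2.imwrite(f"pics/{c}0.png",p[:,:,::-1])
    for q in ["channel_front","first_bore","trough_end","bed_center","end_stop","roll_center","spindle_tip","spindle_tail","slide_box_center","sample_cup_center"]:
        r=nets.place_of(q,c)
        print(c,q,[(np.round(x["point"],4).tolist(),round(x["confidence"],2)) for x in r[:2]])
o=get_obs(); print(o["time_s"],o["tool_pos"],o["tool_rot"],o["grip_width"])
E
```

```text
pics
scene channel_front [([0.4327, -0.2671, 0.0018], 0.16)]
scene first_bore [([0.5808, -0.0064, 0.0418], 0.83)]
scene trough_end [([0.5805, 0.1097, 0.0402], 0.57), ([0.7282, -0.1481, 0.0226], 0.27)]
scene bed_center [([0.5791, -0.0442, 0.0462], 0.58)]
scene end_stop [([0.5819, -0.0896, 0.0411], 0.72), ([0.4347, 0.3744, 0.0093], 0.16)]
scene roll_center [([0.52, -0.0397, 0.0456], 0.94)]
scene spindle_tip [([0.5829, 0.0041, 0.044], 0.72), ([0.5784, -0.0425, 0.0451], 0.19)]
scene spindle_tail [([0.5808, 0.1261, 0.0416], 0.77), ([0.5176, -0.0418, 0.05], 0.49)]
scene slide_box_center [([0.7274, -0.1455, 0.0216], 0.55)]
scene sample_cup_center [([0.6111, 0.3866, 0.0329], 0.58)]
top channel_front [([0.4709, -0.0414, 0.0108], 0.81)]
top first_bore [([0.5821, -0.0082, 0.0456], 0.61), ([0.5825, -0.0926, 0.0412], 0.39)]
top trough_end [([0.58, 0.1053, 0.0422], 0.76)]
top bed_center [([0.5837, -0.0425, 0.0447], 0.82)]
top end_stop [([0.5815, -0.0922, 0.0393], 0.75)]
top roll_center [([0.5186, -0.041, 0.0469], 0.9)]
top spindle_tip [([0.5805, 0.0037, 0.0435], 0.74)]
top spindle_tail [([0.5841, 0.1242, 0.046], 0.59)]
top slide_box_center [([0.7316, -0.1439, 0.0163], 0.98)]
top sample_cup_center [([0.6096, 0.3911, 0.0334], 0.9)]
1.1 [0.18516799 0.62309763 0.22259519] [1.79993251e+02 3.74196383e-03 1.63454171e+02] 0.08704635093523888
```

View image.

View pics/top0.png

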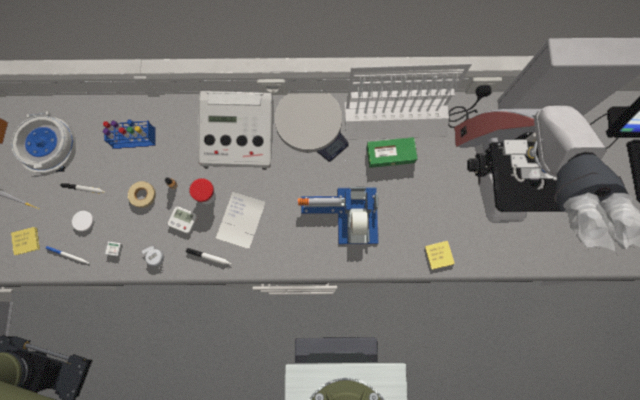

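View pics/scene0.png

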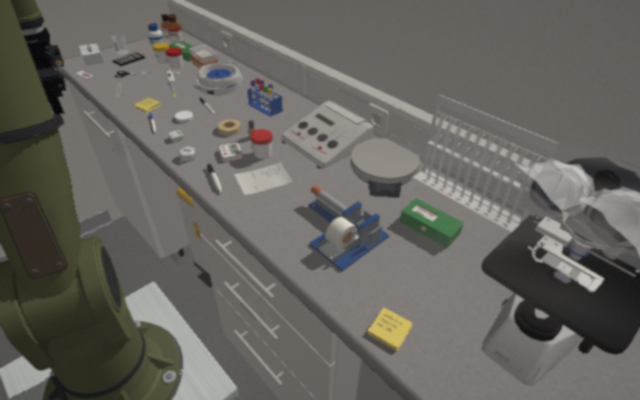

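```bash
python3 -m creep '[{"tx":-25,"ty":-16,"wz":-5,"gripper":-1},{"tx":-58,"ty":-38,"wz":-11,"gripper":-1},{"tx":-91,"ty":-60,"wz":-16.5,"gripper":-1},{"tx":-124,"ty":-82,"wz":-16.5,"gripper":-1},{"tx":-157,"ty":-104,"wz":-16.5,"gripper":-1}]' 20
python3 -m creep '[{"tx":-25,"ty":-31,"gripper":-1},{"tx":-50,"ty":-62,"gripper":-1},{"tx":-75,"ty":-93,"gripper":-1},{"tx":-100,"ty":-124,"gripper":-1},{"tx":-125,"ty":-155,"gripper":-1}]'
```

```text
validation failed for argument at $[0]...
validation failed for argument at $[0]...
```

```bash
python3 - <<'E'
# yaw and axis of the dispenser: line fit to rod points in the top depth image, as check on the nets
from cell import optics
import numpy as np, cv2
p,d=optics.read_camera("top"); i=optics.camera_info("top"); f=200/np.tan(np.radians(i["fovy"]/2))
v,u=np.mgrid[0:400,0:640]; C=np.dstack([(u-i["cx"])/f*d,(v-i["cy"])/f*d,d]); X=(C-np.array(i["t"]))@np.array(i["R"])
def sel(x0,x1,y0,y1,z0,z1):
    m=(d>0)&(X[...,0]>x0)&(X[...,0]<x1)&(X[...,1]>y0)&(X[...,1]<y1)&(X[...,2]>z0)&(X[...,2]<z1); return X[m]
s=sel(.55,.61,.015,.12,.044,.065); print("rod",len(s),s.mean(0),s[:,2].max(),np.degrees(np.polyfit(s[:,1],s[:,0],1)[0]))
r=sel(.47,.56,-.08,0,.068,.09); print("roll top",len(r),r.mean(0),r.min(0),r.max(0))
a=sel(.54,.63,-.1,.01,.06,.068+.006); print("cheeks",len(a),a.mean(0),a.min(0),a.max(0))
E
```

```text
rod 260 [0.57968333 0.06742282 0.0506097 ] 0.05693089298902705 0.23445284602530264
roll top 268 [ 0.52031553 -0.04154806  0.0743776 ] [ 0.49214084 -0.07723101  0.06805134] [ 0.55977769 -0.00683851  0.08355734]
cheeks 243 [ 0.57556678 -0.04307807  0.06821972] [ 0.54022711 -0.09289605  0.0606577 ] [ 0.60897742 -0.00683851  0.07365968]
```

```bash
python3 -m creep '[{"wx":0,"wy":0,"wz":-5,"tx":-25,"ty":-16,"tz":0,"gripper":-1},{"wx":0,"wy":0,"wz":-11,"tx":-58,"ty":-38,"tz":0,"gripper":-1},{"wx":0,"wy":0,"wz":-16.5,"tx":-91,"ty":-60,"tz":0,"gripper":-1},{"wx":0,"wy":0,"wz":-16.5,"tx":-124,"ty":-82,"tz":0,"gripper":-1},{"wx":0,"wy":0,"wz":-16.5,"tx":-157,"ty":-104,"tz":0,"gripper":-1}]' 20; python3 -m creep --help | head -30
```

```text
time_s: 1.57
tool_pos: [0.307, 0.4772, 0.2227]
tool_rot: [180.0, 0.0, 180.0]
force: [1.0, 0.8, 0.3]
grip_width: 0.0614
grasp_force: 0.0invalid input: not JSON, or not a number
```

```bash
python3 -m creep '[{"wx":0,"wy":0,"wz":0,"tx":-28,"ty":-29,"tz":0,"gripper":-1},{"wx":0,"wy":0,"wz":0,"tx":-56,"ty":-58,"tz":0,"gripper":-1},{"wx":0,"wy":0,"wz":0,"tx":-84,"ty":-87,"tz":0,"gripper":-1},{"wx":0,"wy":0,"wz":0,"tx":-112,"ty":-116,"tz":0,"gripper":-1},{"wx":0,"wy":0,"wz":0,"tx":-140,"ty":-145,"tz":0,"gripper":-1}]'
python3 -m creep '[{"wx":0,"wy":0,"wz":0,"tx":0,"ty":-40,"tz":0,"gripper":-1},{"wx":0,"wy":0,"wz":0,"tx":0,"ty":-80,"tz":0,"gripper":-1},{"wx":0,"wy":0,"wz":0,"tx":0,"ty":-120,"tz":0,"gripper":-1},{"wx":0,"wy":0,"wz":0,"tx":0,"ty":-160,"tz":0,"gripper":-1},{"wx":0,"wy":0,"wz":0,"tx":0,"ty":-200,"tz":0,"gripper":-1}]'
python3 -m creep '[{"wx":0,"wy":0,"wz":0,"tx":-2,"ty":-35,"tz":0,"gripper":-1},{"wx":0,"wy":0,"wz":0,"tx":-4,"ty":-70,"tz":0,"gripper":-1},{"wx":0,"wy":0,"wz":0,"tx":-6,"ty":-105,"tz":0,"gripper":-1},{"wx":0,"wy":0,"wz":0,"tx":-8,"ty":-140,"tz":0,"gripper":-1},{"wx":0,"wy":0,"wz":0,"tx":-8,"ty":-175,"tz":0,"gripper":-1}]'
```

```text
time_s: 1.98
tool_pos: [0.4471, 0.332, 0.223]
tool_rot: [180.0, 0.0, 180.0]
force: [0.4, 0.8, -0.9]
grip_width: 0.0283
grasp_force: 0.0
time_s: 2.4
tool_pos: [0.4455, 0.1316, 0.2227]
tool_rot: [180.0, 0.0, 180.0]
force: [1.4, 0.1, -0.2]
grip_width: 0.0015
grasp_force: 0.0
time_s: 2.82
tool_pos: [0.4536, -0.0432, 0.2229]
tool_rot: [180.0, 0.1, 179.9]
force: [0.1, 0.3, -0.3]
grip_width: 0.0002
grasp_force: 0.0
```

```bash
python3 -m creep '[{"wx":0,"wy":0,"wz":0,"tx":0,"ty":0,"tz":37,"gripper":-1},{"wx":0,"wy":0,"wz":0,"tx":0,"ty":0,"tz":77,"gripper":-1},{"wx":0,"wy":0,"wz":0,"tx":0,"ty":0,"tz":117,"gripper":-1},{"wx":0,"wy":0,"wz":0,"tx":0,"ty":0,"tz":152,"gripper":-1},{"wx":0,"wy":0,"wz":0,"tx":0,"ty":0,"tz":187,"gripper":-1}]'
python3 -m creep '[{"wx":0,"wy":0,"wz":0,"tx":-5,"ty":0,"tz":0,"gripper":-1},{"wx":0,"wy":0,"wz":0,"tx":-10,"ty":0,"tz":0,"gripper":-1},{"wx":0,"wy":0,"wz":0,"tx":-15,"ty":0,"tz":0,"gripper":-1},{"wx":0,"wy":0,"wz":0,"tx":-20,"ty":0,"tz":0,"gripper":-1},{"wx":0,"wy":0,"wz":0,"tx":-25,"ty":0,"tz":0,"gripper":-1}]'
python3 -m creep '[{"wx":0,"wy":0,"wz":0,"tx":-5,"ty":0,"tz":0,"gripper":-1},{"wx":0,"wy":0,"wz":0,"tx":-10,"ty":0,"tz":0,"gripper":-1},{"wx":0,"wy":0,"wz":0,"tx":-15,"ty":0,"tz":0,"gripper":-1},{"wx":0,"wy":0,"wz":0,"tx":-20,"ty":0,"tz":0,"gripper":-1},{"wx":0,"wy":0,"wz":0,"tx":-25,"ty":0,"tz":0,"gripper":-1}]'
```

```text
time_s: 3.23
tool_pos: [0.4535, -0.0415, 0.0343]
tool_rot: [180.0, 0.1, 179.9]
force: [0.6, 0.1, -0.5]
grip_width: 0.0005
grasp_force: 0.0
time_s: 3.65
tool_pos: [0.4811, -0.0412, 0.0378]
tool_rot: [180.0, 0.2, 180.0]
force: [-0.1, 0.7, 0.1]
grip_width: 0.0006
grasp_force: 0.4
time_s: 4.07
tool_pos: [0.5041, -0.0414, 0.0356]
tool_rot: [180.0, 0.0, 180.0]
force: [-1.0, -0.2, -0.5]
grip_width: 0.0005
grasp_force: 0.4
```

```bash
python3 -m creep '[{"wx":0,"wy":0,"wz":0,"tx":-4,"ty":0,"tz":0,"gripper":-1},{"wx":0,"wy":0,"wz":0,"tx":-8,"ty":0,"tz":0,"gripper":-1},{"wx":0,"wy":0,"wz":0,"tx":-12,"ty":0,"tz":0,"gripper":-1},{"wx":0,"wy":0,"wz":0,"tx":-16,"ty":0,"tz":0,"gripper":-1},{"wx":0,"wy":0,"wz":0,"tx":-20,"ty":0,"tz":0,"gripper":-1}]'
python3 -m creep '[{"wx":0,"wy":0,"wz":0,"tx":-3,"ty":0,"tz":0,"gripper":-1},{"wx":0,"wy":0,"wz":0,"tx":-6,"ty":0,"tz":0,"gripper":-1},{"wx":0,"wy":0,"wz":0,"tx":-9,"ty":0,"tz":0,"gripper":-1},{"wx":0,"wy":0,"wz":0,"tx":-12,"ty":0,"tz":0,"gripper":-1},{"wx":0,"wy":0,"wz":0,"tx":-14,"ty":0,"tz":0,"gripper":-1}]'
python3 - <<'E'
from cell import optics,nets
import cv2,numpy as np
for c in ("scene","top"):
    p,d=optics.read_camera(c)
    cv2.imwrite(f"pics/{c}1.png",p[:,:,::-1])
    for q in ("roll_center","bed_center"): print(c,q,[(np.round(x["point"],4).tolist(),round(x["confidence"],2)) for x in nets.place_of(q,c)[:2]])
    if c=="scene": cv2.imwrite("pics/s1c.png",cv2.resize(p[170:290,270:430,::-1],None,fx=4,fy=4,interpolation=2))
E
```

```text
time_s: 4.48
tool_pos: [0.524, -0.0415, 0.0355]
tool_rot: [180.0, 0.0, 180.0]
force: [-0.4, -0.4, 0.0]
grip_width: 0.0004
grasp_force: 0.0
time_s: 4.9
tool_pos: [0.538, -0.0415, 0.0356]
tool_rot: [180.0, 0.0, 180.0]
force: [-1.4, 0.1, 0.8]
grip_width: 0.0004
grasp_force: 0.9
scene roll_center [([0.5829, -0.0385, 0.0445], 0.54)]
scene bed_center [([0.5787, -0.0433, 0.0449], 0.59)]
top roll_center []
top bed_center [([0.5839, -0.0428, 0.0414], 0.95)]
```

View pics/s1c.png

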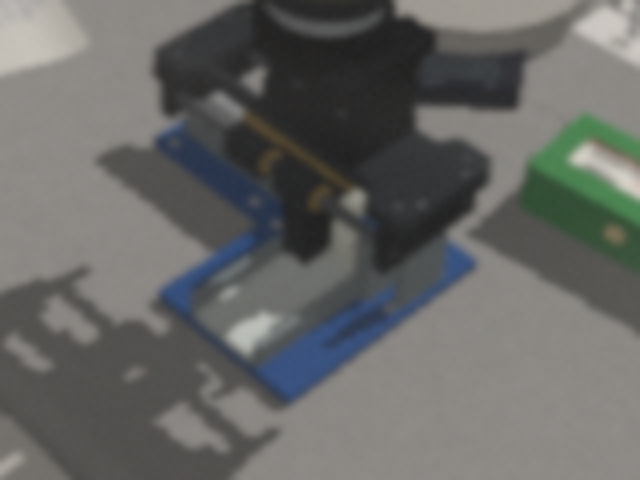

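The crop shows the shut fingers (about 305,250) between the kerbs, behind the roll, which is mostly hidden under the gripper. I'll nudge a bit further, watching the force.

```bash
python3 -m creep '[{"wx":0,"wy":0,"wz":0,"tx":-1,"ty":0,"tz":0,"gripper":-1},{"wx":0,"wy":0,"wz":0,"tx":-2,"ty":0,"tz":0,"gripper":-1},{"wx":0,"wy":0,"wz":0,"tx":-2,"ty":0,"tz":0,"gripper":-1}]'
python3 -m creep '[{"wx":0,"wy":0,"wz":0,"tx":10,"ty":0,"tz":0,"gripper":-1},{"wx":0,"wy":0,"wz":0,"tx":40,"ty":0,"tz":-10,"gripper":-1},{"wx":0,"wy":0,"wz":0,"tx":60,"ty":0,"tz":-40,"gripper":-1},{"wx":0,"wy":0,"wz":0,"tx":75,"ty":0,"tz":-78,"gripper":-1},{"wx":0,"wy":0,"wz":0,"tx":85,"ty":20,"tz":-110,"gripper":-1}]'
python3 -m creep '[{"wx":0,"wy":0,"wz":0,"tx":0,"ty":40,"tz":0,"gripper":-1},{"wx":0,"wy":0,"wz":0,"tx":0,"ty":80,"tz":0,"gripper":-1},{"wx":0,"wy":0,"wz":0,"tx":0,"ty":120,"tz":0,"gripper":-1},{"wx":0,"wy":0,"wz":0,"tx":0,"ty":160,"tz":0,"gripper":-1},{"wx":0,"wy":0,"wz":0,"tx":0,"ty":200,"tz":0,"gripper":-1}]'
python3 - <<'E'
from cell import optics,nets
import cv2,numpy as np
for c in ("scene","top"):
    p,d=optics.read_camera(c)
    for q in ("roll_center","bed_center","spindle_tail"): print(c,q,[(np.round(x["point"],4).tolist(),round(x["confidence"],2)) for x in nets.place_of(q,c)[:2]])
    a=(slice(170,290),slice(270,430)) if c=="scene" else (slice(160,280),slice(280,440))
    cv2.imwrite(f"pics/{c}2c.png",cv2.resize(p[a][:,:,::-1],None,fx=4,fy=4,interpolation=2))
E
```

```text
time_s: 5.45
tool_pos: [0.5381, -0.0415, 0.0353]
tool_rot: [180.0, -0.2, 180.0]
force: [-5.0, 0.7, 3.9]
grip_width: 0.0003
grasp_force: 2.7
time_s: 5.87
tool_pos: [0.453, -0.0252, 0.1468]
tool_rot: [-179.9, 0.1, 179.6]
force: [2.9, 0.6, 0.4]
grip_width: 0.0004
grasp_force: 0.0
time_s: 6.28
tool_pos: [0.4548, 0.1806, 0.1461]
tool_rot: [179.9, 0.1, 179.9]
force: [1.5, 0.2, 0.0]
grip_width: 0.0004
grasp_force: 0.0
scene roll_center [([0.7242, -0.147, 0.0203], 0.52)]
scene bed_center [([0.4693, -0.0404, 0.0114], 0.68), ([0.5797, -0.0436, 0.0436], 0.56)]
scene spindle_tail [([0.5802, 0.1216, 0.039], 0.88)]
top roll_center [([0.5808, -0.0427, 0.0441], 0.84)]
top bed_center [([0.5821, -0.0454, 0.0433], 0.82)]
top spindle_tail [([0.5849, 0.1259, 0.0478], 0.73)]
```

View pics/scene2c.png

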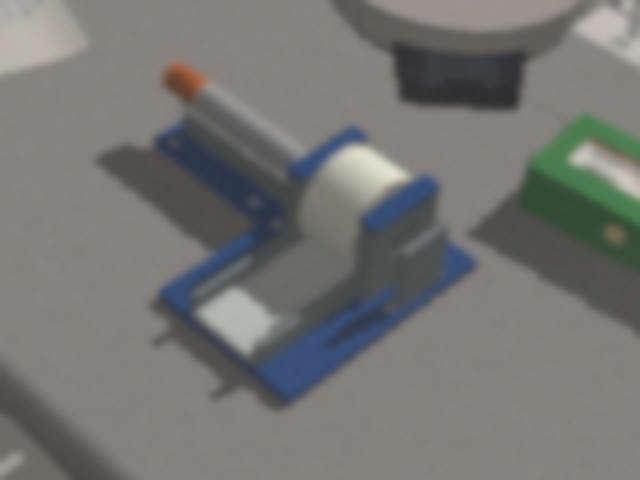

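The roll sits upright between the cheeks (crop 355,200) and the spindle is still in its trough, with the orange tail at (185,80). Next I move behind the tail.

```bash
python3 -m creep '[{"wx":0,"wy":0,"wz":0,"tx":-32,"ty":-5,"tz":0,"gripper":-1},{"wx":0,"wy":0,"wz":0,"tx":-64,"ty":-10,"tz":0,"gripper":-1},{"wx":0,"wy":0,"wz":0,"tx":-96,"ty":-15,"tz":0,"gripper":-1},{"wx":0,"wy":0,"wz":0,"tx":-126,"ty":-20,"tz":0,"gripper":-1},{"wx":0,"wy":0,"wz":0,"tx":-126,"ty":-20,"tz":25,"gripper":-1}]'
python3 -m creep '[{"wx":0,"wy":0,"wz":0,"tx":0,"ty":0,"tz":30,"gripper":-1},{"wx":0,"wy":0,"wz":0,"tx":0,"ty":0,"tz":60,"gripper":-1},{"wx":0,"wy":0,"wz":0,"tx":0,"ty":0,"tz":80,"gripper":-1},{"wx":0,"wy":0,"wz":0,"tx":0,"ty":0,"tz":80,"gripper":-1}]'
python3 -m creep '[{"wx":0,"wy":0,"wz":0,"tx":0,"ty":-5,"tz":0,"gripper":-1},{"wx":0,"wy":0,"wz":0,"tx":0,"ty":-10,"tz":0,"gripper":-1},{"wx":0,"wy":0,"wz":0,"tx":0,"ty":-15,"tz":0,"gripper":-1},{"wx":0,"wy":0,"wz":0,"tx":0,"ty":-20,"tz":0,"gripper":-1},{"wx":0,"wy":0,"wz":0,"tx":0,"ty":-25,"tz":0,"gripper":-1}]'
```

```text
time_s: 7.1
tool_pos: [0.59, 0.1552, 0.1254]
tool_rot: [179.9, 0.8, 179.6]
force: [1.4, -0.4, 0.4]
grip_width: 0.0006
grasp_force: 0.0
time_s: 7.43
tool_pos: [0.5773, 0.1558, 0.0358]
tool_rot: [-179.8, -0.4, 179.8]
force: [-1.6, -1.7, -1.4]
grip_width: 0.0004
grasp_force: 0.0
time_s: 7.85
tool_pos: [0.5818, 0.1328, 0.0421]
tool_rot: [179.9, 0.1, 179.9]
force: [0.5, 1.3, 0.7]
grip_width: 0.0001
grasp_force: 0.9
```

```bash
python3 -m creep '[{"wx":0,"wy":0,"wz":0,"tx":0,"ty":-4,"tz":1,"gripper":-1},{"wx":0,"wy":0,"wz":0,"tx":0,"ty":-9,"tz":1,"gripper":-1},{"wx":0,"wy":0,"wz":0,"tx":0,"ty":-14,"tz":1,"gripper":-1},{"wx":0,"wy":0,"wz":0,"tx":0,"ty":-19,"tz":1,"gripper":-1},{"wx":0,"wy":0,"wz":0,"tx":0,"ty":-24,"tz":1,"gripper":-1}]'
python3 -m creep '[{"wx":0,"wy":0,"wz":0,"tx":0,"ty":-4,"tz":0,"gripper":-1},{"wx":0,"wy":0,"wz":0,"tx":0,"ty":-8,"tz":0,"gripper":-1},{"wx":0,"wy":0,"wz":0,"tx":0,"ty":-12,"tz":0,"gripper":-1},{"wx":0,"wy":0,"wz":0,"tx":0,"ty":-16,"tz":0,"gripper":-1},{"wx":0,"wy":0,"wz":0,"tx":0,"ty":-20,"tz":0,"gripper":-1}]'
```

```text
time_s: 8.27
tool_pos: [0.581, 0.1093, 0.0398]
tool_rot: [180.0, 0.0, 180.0]
force: [1.6, 2.3, 1.3]
grip_width: 0.0006
grasp_force: 1.0
time_s: 8.68
tool_pos: [0.5807, 0.0891, 0.0395]
tool_rot: [-180.0, -0.0, 180.0]
force: [0.7, 1.3, 0.9]
grip_width: 0.0004
grasp_force: 0.9
```

```bash
python3 -m creep '[{"wx":0,"wy":0,"wz":0,"tx":0,"ty":-5,"tz":0,"gripper":-1},{"wx":0,"wy":0,"wz":0,"tx":0,"ty":-10,"tz":0,"gripper":-1},{"wx":0,"wy":0,"wz":0,"tx":0,"ty":-15,"tz":0,"gripper":-1},{"wx":0,"wy":0,"wz":0,"tx":0,"ty":-20,"tz":0,"gripper":-1},{"wx":0,"wy":0,"wz":0,"tx":0,"ty":-25,"tz":0,"gripper":-1}]'
python3 -m creep '[{"wx":0,"wy":0,"wz":0,"tx":0,"ty":-3,"tz":0,"gripper":-1},{"wx":0,"wy":0,"wz":0,"tx":0,"ty":-6,"tz":0,"gripper":-1},{"wx":0,"wy":0,"wz":0,"tx":0,"ty":-9,"tz":0,"gripper":-1},{"wx":0,"wy":0,"wz":0,"tx":0,"ty":-12,"tz":0,"gripper":-1},{"wx":0,"wy":0,"wz":0,"tx":0,"ty":-15,"tz":0,"gripper":-1}]'
```

```text
time_s: 9.1
tool_pos: [0.5806, 0.0639, 0.0395]
tool_rot: [180.0, -0.0, 179.9]
force: [0.7, 2.4, -0.7]
grip_width: 0.0001
grasp_force: 0.9
time_s: 9.52
tool_pos: [0.5805, 0.0494, 0.0395]
tool_rot: [180.0, -0.0, 180.0]
force: [0.1, 1.8, 1.6]
grip_width: 0.0004
grasp_force: 0.9
```

```bash
python3 -m creep '[{"wx":0,"wy":0,"wz":0,"tx":0,"ty":-1,"tz":0,"gripper":-1},{"wx":0,"wy":0,"wz":0,"tx":0,"ty":-2,"tz":0,"gripper":-1},{"wx":0,"wy":0,"wz":0,"tx":0,"ty":-3,"tz":0,"gripper":-1},{"wx":0,"wy":0,"wz":0,"tx":0,"ty":-4,"tz":0,"gripper":-1}]'
python3 -m creep '[{"wx":0,"wy":0,"wz":0,"tx":0,"ty":-1,"tz":0,"gripper":-1},{"wx":0,"wy":0,"wz":0,"tx":0,"ty":-2,"tz":0,"gripper":-1}]'
```

```text
time_s: 9.85
tool_pos: [0.5807, 0.0457, 0.0396]
tool_rot: [180.0, 0.0, 180.0]
force: [-0.1, 2.2, 1.5]
grip_width: 0.0002
grasp_force: 1.0
time_s: 10.02
tool_pos: [0.5807, 0.0436, 0.0396]
tool_rot: [180.0, 0.0, 180.0]
force: [0.4, 1.6, 1.8]
grip_width: 0.0002
grasp_force: 1.1
```

No stop contact yet, so I keep going until the force rises.

```bash
python3 -m creep '[{"wx":0,"wy":0,"wz":0,"tx":0,"ty":-1,"tz":0,"gripper":-1},{"wx":0,"wy":0,"wz":0,"tx":0,"ty":-2,"tz":0,"gripper":-1}]'
python3 -m creep '[{"wx":0,"wy":0,"wz":0,"tx":0,"ty":-1,"tz":0,"gripper":-1},{"wx":0,"wy":0,"wz":0,"tx":0,"ty":-2,"tz":0,"gripper":-1}]'
```

```text
time_s: 10.18
tool_pos: [0.5807, 0.0416, 0.0396]
tool_rot: [180.0, 0.0, 180.0]
force: [0.5, 3.2, 0.9]
grip_width: 0.0008
grasp_force: 1.1
time_s: 10.35
tool_pos: [0.5807, 0.0395, 0.0396]
tool_rot: [180.0, 0.0, 180.0]
force: [-0.1, 1.9, 1.8]
grip_width: 0.0006
grasp_force: 1.1
```

```bash
python3 -m creep '[{"wx":0,"wy":0,"wz":0,"tx":0,"ty":-1,"tz":0,"gripper":-1},{"wx":0,"wy":0,"wz":0,"tx":0,"ty":-2,"tz":0,"gripper":-1}]'
python3 - <<'E'
from cell import optics,nets
import cv2,numpy as np
for c in ("scene","top"):
    p,d=optics.read_camera(c)
    for q in ("roll_center","spindle_tail","spindle_tip","end_stop"): print(c,q,[(np.round(x["point"],4).tolist(),round(x["confidence"],2)) for x in nets.place_of(q,c)[:2]])
    if c=="scene": cv2.imwrite("pics/s3c.png",cv2.resize(p[170:290,270:430,::-1],None,fx=4,fy=4,interpolation=2))
E
```

```text
time_s: 10.52
tool_pos: [0.5807, 0.0393, 0.0396]
tool_rot: [179.9, 0.0, 180.0]
force: [-0.5, 6.9, 2.4]
grip_width: 0.0007
grasp_force: 3.6
scene roll_center [([0.5803, -0.0372, 0.044], 0.57), ([0.5824, 0.1091, 0.0414], 0.25)]
scene spindle_tail [([0.5819, 0.0283, 0.0426], 0.56)]
scene spindle_tip [([0.4331, -0.2661, 0.0067], 0.73), ([0.5815, -0.0921, 0.0419], 0.49)]
scene end_stop [([0.5819, -0.0888, 0.0433], 0.81), ([0.58, 0.0316, 0.0408], 0.46)]
top roll_center [([0.5825, -0.0421, 0.0436], 0.41)]
top spindle_tail []
top spindle_tip []
top end_stop [([0.5814, -0.0895, 0.0383], 0.84)]
```

View pics/s3c.png

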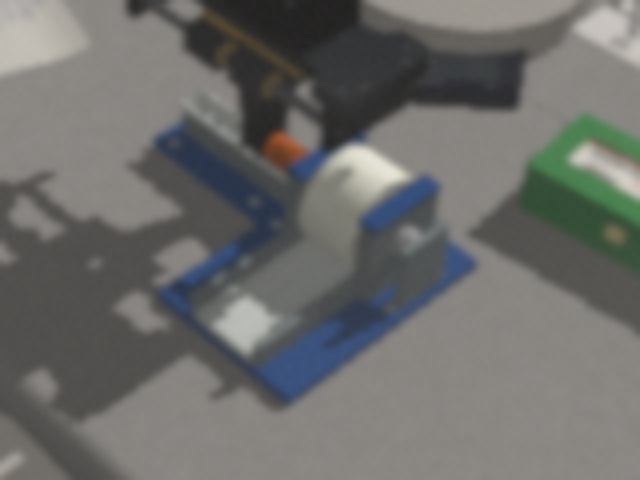

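The force rose to 7 N at the expected travel. The tip shows at the end stop (crop 415,235), the tail is short of the first cheek (285,150), and the tail measures y≈0.029. The spindle is home, so I retreat and lift.

```bash
python3 -m creep '[{"wx":0,"wy":0,"wz":0,"tx":0,"ty":10,"tz":0,"gripper":-1},{"wx":0,"wy":0,"wz":0,"tx":0,"ty":30,"tz":-3,"gripper":-1},{"wx":0,"wy":0,"wz":0,"tx":0,"ty":50,"tz":-30,"gripper":-1},{"wx":0,"wy":0,"wz":0,"tx":0,"ty":70,"tz":-60,"gripper":-1},{"wx":0,"wy":0,"wz":0,"tx":0,"ty":85,"tz":-95,"gripper":-1}]'
python3 -m creep '[{"wx":0,"wy":0,"wz":0,"tx":20,"ty":30,"tz":-20,"gripper":-1},{"wx":0,"wy":0,"wz":0,"tx":40,"ty":60,"tz":-40,"gripper":-1},{"wx":0,"wy":0,"wz":0,"tx":40,"ty":60,"tz":-40,"gripper":-1},{"wx":0,"wy":0,"wz":0,"tx":40,"ty":60,"tz":-40,"gripper":-1}]'
python3 - <<'E'
from cell import optics,nets
import cv2,numpy as np
for c in ("scene","top"):
    p,d=optics.read_camera(c)
    for q in ("roll_center","spindle_tail","spindle_tip"): print(c,q,[(np.round(x["point"],4).tolist(),round(x["confidence"],2)) for x in nets.place_of(q,c)[:2]])
    if c=="top": cv2.imwrite("pics/t4c.png",cv2.resize(p[160:280,280:440,::-1],None,fx=4,fy=4,interpolation=2))
E
```

```text
time_s: 11.43
tool_pos: [0.5791, 0.1231, 0.1337]
tool_rot: [-179.9, -0.2, 180.0]
force: [0.9, 0.7, 0.0]
grip_width: 0.0007
grasp_force: 0.0
time_s: 11.77
tool_pos: [0.5405, 0.1848, 0.1757]
tool_rot: [180.0, 0.1, -179.8]
force: [-0.1, -0.7, -0.3]
grip_width: 0.0006
grasp_force: 0.0
scene roll_center [([0.5822, -0.0383, 0.0423], 0.72)]
scene spindle_tail [([0.585, 0.0301, 0.0396], 0.59), ([0.5772, -0.0407, 0.0431], 0.27)]
scene spindle_tip [([0.5822, -0.0892, 0.0419], 0.43)]
top roll_center [([0.5827, -0.0408, 0.0437], 0.7), ([0.4743, -0.043, 0.0124], 0.69)]
top spindle_tail [([0.5846, 0.0315, 0.0462], 0.45), ([0.5816, -0.0388, 0.046], 0.15)]
top spindle_tip []
```

View pics/t4c.png

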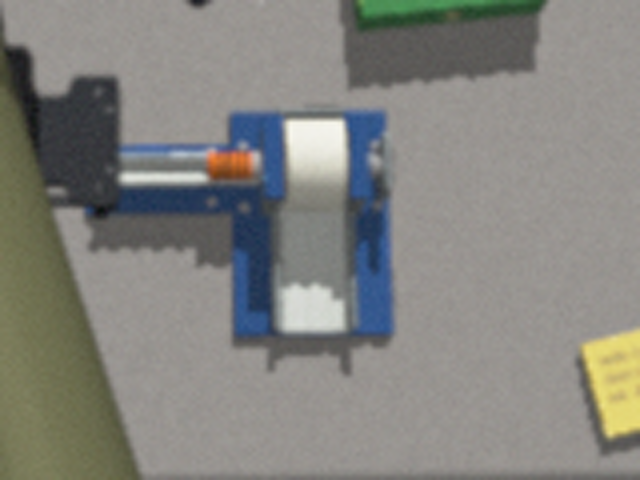

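The roll is in its bed (crop 317,160), the tail (232,165) stands about 38 mm out of the first cheek, and the tip (377,160) is at the stop. The gripper is clear of everything.

```bash
python3 -c "
from cell import env
print(env.sign_off())"
```

```text
the job is handed in; nothing more can be done
None
```

I handed the job in at about 12 s: the roll is in its bed, the spindle is pushed through both cheeks to the end stop, the arm is clear, and the other things on the worktop were not touched; the sign-off returned no verdict.

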